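Seat a knife handle scale on its pins and hold it pressed

ROBOT

A 6-joint arm with a two-finger parallel gripper is mounted at the origin on the work surface. World frame = base frame: x ahead of the robot, y to its left, z up, the work surface at z = 0. Lengths are in m, angles in degrees, forces in N, time in s.
With the tool pointing down it reaches from about 0.375 to 0.9 m from the base axis. Payload 3.1 kg.
Tool frame: the origin (TCP) lies on the centre line of the jaws, within the pads' length; the fingertips stand bot.nose_length ahead of it and the grasp point (between the pads) lies 2 mm behind it (bot.nose_length is the distance from the TCP to the fingertips, in m); z points along the fingers, y is the direction in which the jaws open and shut (so a half turn about z gives the same grasp; the last joint's range is limited). The gripper opens to 87 mm and grips with 3 to 60 N. Pads are 19 mm wide; open, the fingers measure 117 mm over their backs; the gripper's body (75 mm by 190 mm) begins 51 mm behind the grasp point.
Start: joints at [56.58, 30.224, 82.088, -0, 67.689, -10.227], TCP at [0.246, 0.574, 0.24] pointing down, gripper open.
Joint ranges: [-176.69, 176.69], [-43.24, 126.21], [12.49, 139.97], [-82, 262], [0, 151.66], [-163.58, 163.58]. Speed limits (degrees/s): [159.86, 159.86, 180, 180, 180, 180].

INTERFACE

Orientations are given as a 3x3 rotation matrix whose columns are the frame's x, y, z axes.
In Python, from rig import bot, optics, hand_in gives the robot as it stands. The module is installed in compiled form; this text tells all that it offers.
- The arm moves only by the tool move_arm, never from a script. Its argument "series" is a list of rows, each a list of 5 numbers: the shift along the tool's x, y, z in m, then the turn about the tool's z in rad, then the finger opening in m, from 0 to 0.087. In form: [[dx, dy, dz, roll, grip], ...]. A call has 1 to 5 rows; each row is the pose to reach, as a shift and turn from the pose measured when the call began, along the tool's axes at that moment; what a row does not reach only later rows make up. A row lasts 1/8 s, in which the tool goes at most 62.5 mm and 10.7 degrees, less where a joint would pass 70% of its speed; a pose out of reach is approached as far as the arm can. A call with a gripper value outside its range is refused whole. The fingers move at their own pace and stop on an object; the grip force is fixed at half the most. Time passes only in rows, so rows that repeat a pose let the fingers close. It gives the time, the measured TCP pose, the force and the opening at its end, in the units of the state.
- bot.read_state(): the state, without advancing time (a new reading comes with each control period).
- optics.capture(name): name is "scene" or "top"; returns the picture (400x640x3 uint8, red, green, blue); there is no depth.
- optics.camera_params(name): a dict with "vfov" (degrees; the focal length in pixels is half the picture's height over the tangent of half this angle, whatever the lens; pixels are square), "cx", "cy" (the principal point, pixels), "k1" (the pictures are not rectified: a ray, as slopes to the right and down, at radius r is drawn at 1 + k1 r^2 times it, then the intrinsics apply), "world_from_camera" (4x4, takes a point from camera to world coordinates). Camera axes: x right, y down, z forward; pixel columns grow to the right and rows downward; lengths in m; the calibration is good to about 2 mm. A picture is of the moment at which its call begins. camera_params takes no time and is no camera call.
- hand_in(): hands the job in, once; it reports no verdict.
The state is a dict: "time_s": time; "joint_positions": joint angles; "qvel": joint speeds; "tau": joint torques, N m; "position": TCP position; "tcp_rot": TCP orientation; "force": force on the tool from outside, world axes, zero at the start; "moment": the same for the moment, N m; "opening": opening from 0.0 (shut) to 1.0 (fully open).
Only numpy, scipy, OpenCV 4.12 (cv2) and the standard library are available. Lean on these libraries where they do the work, as an engineer would, in place of code of your own. Each camera call takes 0.05 s, during which the arm holds its last target. There are 200 camera calls.

TASK

Take the dark walnut handle scale from the bench and fit it down over the two brass pins of the knife clamped in the jig, its brass-tipped end towards the blade, until it lies flush on the steel tang. Finish while still holding it pressed down on the tang with about 10 newtons (a kilogram's push): do not let go, the program ends with the push on. Leave the other scales, bottles, jar and tools where they are.

Things in the scene. Friction and masses are not known exactly. Their poses are not given: they have to be found in the camera images.
- walnut: The loose handle scale wanted: dark walnut bar 110 long x 30 wide x 12 mm thick, about 60 g, lying flat on the bench, with a 14 mm brass strip at its front end. Origin at the middle of its underside; x along its length towards the brass end, z up. Two round holes go right through it, 70 mm apart on its long centre line: an 8 mm hole 35 mm in front of the middle, a 12 mm hole 35 mm behind it. It may be gripped across its 30 mm width, and pressed through the grip or from above.
- walnut_center (a point): Centre of the walnut scale, half-way up (6 mm over its underside).
- walnut_front (a point): Centre of the walnut scale's 8 mm front hole, on its underside.
- walnut_rear (a point): Centre of the walnut scale's 12 mm rear hole, on its underside.
- jig: Fixed gluing jig with the knife clamped flat in it. Origin on the bench under the middle of the handle; x towards the blade tip, z up. Plywood base 340 x 90 x 18 mm (from x = -80 to +260 mm); on it a narrow pedestal, the lower walnut scale (110 x 28 mm, z = 32 to 42 mm) and the steel tang (110 x 26 mm, its top at z = 46 mm), so fingers can straddle the handle. The blade clamp stands at x = 106 to 184 mm, up to 68 mm high. It does not yield.
- tang_front (a point): Where the axis of the front brass pin meets the tang's top face. The pin is 6 mm thick, upright, stands 10 mm above the tang, with a 1.5 mm chamfer.
- tang_rear (a point): The same for the rear brass pin, 70 mm behind the front one: 10 mm thick, 10 mm tall, 1.5 mm chamfer. When the scale is flush the pins end 2 mm below its top.
- knife: The steel knife (tang and blade, 4 mm thick) clamped in the jig; its origin and axes are those of the jig. The scale is pressed on its tang.
- maple_center (a point): Pale maple scale. The same 110 x 30 x 12 mm shape lying flat on the bench, brass strip too; this point is its centre. Not wanted: leave it alone.
- blue_center (a point): Blue plastic scale. The same 110 x 30 x 12 mm shape lying flat on the bench, brass strip too; this point is its centre. Not wanted: leave it alone.
- resin: White bottle with black cap, 56 mm thick, 150 mm tall, standing at the far side; origin under its centre. Leave it alone.
- hardener: White bottle with red cap, 56 mm thick, 150 mm tall, standing at the far side; origin under its centre. Leave it alone.
- jar: Glass jar with steel lid, 68 mm thick, 80 mm tall; origin under its centre. Leave it alone.
- wrench: Steel wrench, 220 mm long, lying on the bench at the left. Leave it alone.
- driver: Screwdriver with orange handle lying on the bench at the right. Leave it alone.
Things that resemble listed ones, but are neither listed nor needed, are in the scene too. What is shaped like the walnut but green or turquoise is not meant.

How it is judged (in metres and radians):
On the way, in this order (a step that is already met when the one before it is completed fails the run):
1. the walnut scale is lifted clear of the bench in the gripper (height (world z) of walnut_center above 0.04 m and contact force between the fingers and walnut above 1 N), for 0.2 s.
2. the walnut scale is over both pins and flush on the tang, brass end towards the blade (distance between walnut_front and tang_front below 0.003 m and distance between walnut_rear and tang_rear below 0.003 m and z of each of walnut_front, walnut_rear in the frame of jig below 0.0476 m), for 0.2 s.
At the end, for the whole second after the job is handed in: Walnut scale over both pins, brass end to the blade: each hole within 3 mm of its pin, underside within 1.6 mm of the tang; the robot touches it and presses it on the tang with 4 to 40 N, at rest; no other listed loose thing over 30 mm from its start (all of step 2 and contact force between walnut and knife between 4 and 40 N and contact force between any of the fingers, the arm and walnut above 2 N and linear speed of walnut below 0.02 m/s and distance of each of maple_center, blue_center, resin, hardener, jar, wrench, driver from where it was at the start of the episode below 0.03 m); the arm keeps its last pose, push and grip.
It fails at once if another loose thing on the bench is moved more than 30 mm (distance of any of maple_center, blue_center, resin, hardener, jar, wrench, driver from where it was at the start of the episode above 0.03 m).
It fails at once if the scale is pushed on the knife with more than 70 N (contact force between walnut and knife above 70 N).
It also fails if it takes over 40 s, if anything falls off the work surface, if the arm or the gripper's body presses on something with over 40 N, if the wrist force passes 120 N, or if a joint passes its speed limit or range.

## Working session

There is one attempt and no reset: what is moved stays moved. The work goes in short steps, Python scripts to look and compute and a tool call to move; the robot and the scene stay as the last step left them, time stands still between calls to the robot, and variables do not carry over. Pictures are saved under pics/ and viewed, on a budget of 10 in all, crops included, one or two more only if the job needs it, and the job is handed in when it is done.

Besides the shell and the picture viewer there is one more tool, called after "Request:" by a JSON object that holds its "method" and its "body". move_arm: Moves the arm, as the interface text tells. Its arguments: {"type":"object","properties":{"series":{"type":"array"}},"required":["series"]}

```bash
mkdir -p pics
cat > h.py <<'E'
import numpy as np, cv2
from rig import bot, optics
def cam(n):
    p=optics.camera_params(n); f=200/np.tan(np.radians(p['vfov'])/2)
    return p,f,np.array(p['world_from_camera'])
def ray(n,u,v):
    p,f,T=cam(n); K=np.array([[f,0,p['cx']],[0,f,p['cy']],[0,0,1.]])
    s=cv2.undistortPoints(np.array([[[u,v]]],float),K,np.array([p['k1'],0,0,0.]))[0,0]
    return T[:3,3],T[:3,:3]@np.array([s[0],s[1],1])
def onplane(n,u,v,z):
    o,d=ray(n,u,v); return o+d*(z-o[2])/d[2]
def proj(n,P):
    p,f,T=cam(n); c=np.linalg.inv(T)@np.append(P,1); s=c[:2]/c[2]; s=s*(1+p['k1']*(s@s)); return s*f+[p['cx'],p['cy']]
def snap(n,name):
    im=optics.capture(n)[:,:,::-1].copy(); cv2.imwrite(f'pics/{name}.png',im); return im
E
python3 - <<'E'
from h import *
for n in('top','scene'):
    snap(n,n+'0'); print(optics.camera_params(n))
print(bot.read_state(),bot.nose_length)
E
```

```text
{'vfov': 54.452395686265014, 'cx': 318.98338971598616, 'cy': 199.93932583611073, 'k1': -0.058211797094627385, 'world_from_camera': array([[-0.01212652, -0.99508164,  0.0983132 ,  0.46945014],
       [-0.99959438,  0.00952999, -0.02683751,  0.04594242],
       [ 0.02576859, -0.09859877, -0.99479358,  1.19854054],
       [ 0.        ,  0.        ,  0.        ,  1.        ]])}
{'vfov': 57.25735465730674, 'cx': 323.2870873020643, 'cy': 198.48660627606486, 'k1': 0.019850302571824834, 'world_from_camera': array([[-0.72442398,  0.4932439 , -0.4815811 ,  1.1546935 ],
       [ 0.68932702,  0.52457589, -0.49964827,  0.62910033],
       [ 0.00617737, -0.69392405, -0.7200217 ,  0.90562588],
       [ 0.        ,  0.        ,  0.        ,  1.        ]])}
{'time_s': 0.1, 'joint_positions': array([ 5.65788938e+01,  3.02733282e+01,  8.21472565e+01, -2.57912877e-03,
        6.76896745e+01, -1.02276535e+01]), 'qvel': array([ 0.01060019, -0.04365296, -0.13142683, -0.09663154, -0.08273394,
        0.04702029]), 'tau': array([-5.54775306e-05, -4.40984774e+01, -1.77150017e+01,  6.34726812e-02,
        5.33790572e-02, -5.49075435e-05]), 'position': array([0.24579283, 0.57397332, 0.23868272]), 'tcp_rot': array([[-9.19186942e-01,  3.93820156e-01, -1.02516945e-03],
       [ 3.93821375e-01,  9.19185547e-01, -1.62911460e-03],
       [ 3.00742775e-04, -1.90119451e-03, -9.99998148e-01]]), 'force': array([-0.49821152,  1.51342609, -0.42627935]), 'moment': array([ 0.02267056, -0.08003307, -0.0642121 ]), 'opening': 1.001625780800216} 0.017
```

View pics/top0.png

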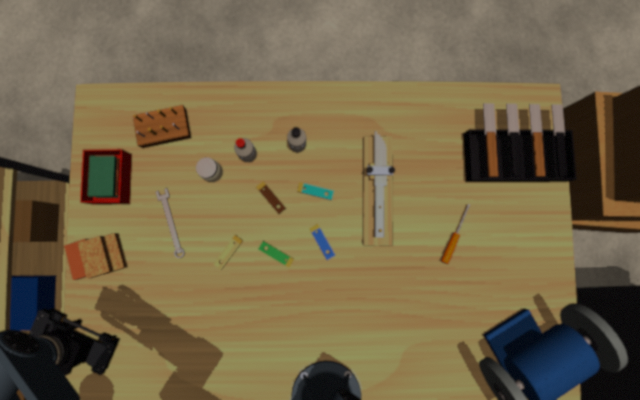

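View pics/scene0.png

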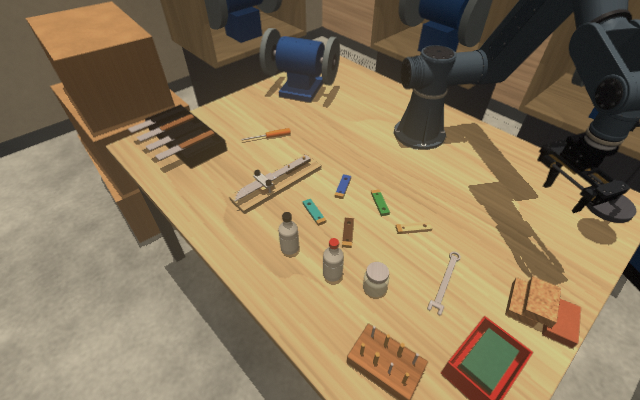

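Top view: walnut at (271,198). Lookalikes are maple (230,251), green (275,252), blue (322,242) and turquoise (316,191). The jig is at (378,190), blade up in the image. I'll check the walnut and the jig in one close crop.

Run:
```python
from h import *
t=cv2.imread('pics/top0.png'); s=cv2.imread('pics/scene0.png')
R=lambda im,x,y,w,h,k: cv2.resize(im[y:y+h,x:x+w],None,fx=k,fy=k,interpolation=cv2.INTER_CUBIC)
a=R(t,246,172,50,50,6); b=R(s,323,207,50,50,6)
c=R(t,350,180,50,75,8)
left=np.vstack([a,b]); 
cv2.imwrite('pics/crop1.png',np.hstack([left,c]))
hsv=cv2.cvtColor(t,cv2.COLOR_BGR2HSV)
print(hsv[198,268:276].tolist(),hsv[240,355:402:2].tolist())
for n,im,(x,y) in(('top',t,(271,198)),('scene',s,(348,232))):
    g=im[y-25:y+25,x-25:x+25].astype(int)
    print(n); print(np.max(g,axis=2)[::3,::2])
```

```text
[[11, 183, 78], [11, 185, 77], [11, 197, 75], [11, 190, 74], [11, 190, 75], [11, 190, 75], [11, 188, 76], [12, 189, 77]] [[24, 108, 146], [24, 108, 146], [25, 107, 145], [22, 115, 122], [20, 123, 108], [22, 118, 141], [21, 117, 146], [18, 127, 145], [18, 129, 146], [20, 121, 145], [24, 110, 146], [23, 113, 145], [20, 121, 147], [21, 115, 146], [22, 117, 146], [23, 113, 145], [22, 114, 146], [19, 125, 145], [19, 125, 139], [25, 106, 135], [27, 106, 145], [27, 102, 145], [27, 102, 145], [27, 103, 146]]
top
[[145 146 146 145 146 146 146 146 146 146 146 146 146 146 145 146 146 146
  145 146 146 146 146 146 146]
 [146 146 146 146 147 146 145 146 146 146 145 145 147 146 147 146 145 146
  146 145 146 146 146 145 146]
 [146 145 147 145 147 146 145 145 146 145 145 145 146 145 146 146 146 145
  146 144 144 145 146 146 145]
 [146 145 146 146 145 147 146 146 144 142 145 145 146 145 145 145 145 145
  144 144 145 146 145 146 147]
 [146 146 146 146 145 145 146 146 141 118 107 137 145 146 145 146 145 145
  146 146 146 145 146 145 146]
 [145 146 145 146 144 141 141 126 101  88  76  94 129 144 146 146
[... 2287 characters left out ...]
03 199 110 109 110 113 118 204 204 204
  204 203 204 204 203 203 203]
 [202 202 202 200 199 199 200 198 203 194 108 105  76 113 124 204 204 203
  203 205 203 204 204 203 203]
 [201 204 202 139 200 198 199 198 173 202 198 198 197 195 197 204 203 203
  204 204 204 203 204 203 205]
 [203 199 203 138 105 106 106 104 201 176  99  99 100 100 130 203 204 204
  204 203 204 203 204 203 204]
 [203 184 163 106 116 118 110 103 151 191 198 193 203 202 204 204 203 204
  204 203 204 204 204 204 204]
 [168 170 173 170 127 126 125 125 164 157 182 204 196 196 204 203 203 203
  204 203 203 204 204 204 204]
 [153 176 180 181 177 174 148 176 169 163 163 203 204 196 191 198 203 203
  203 202 204 203 203 203 205]]
```

View pics/crop1.png

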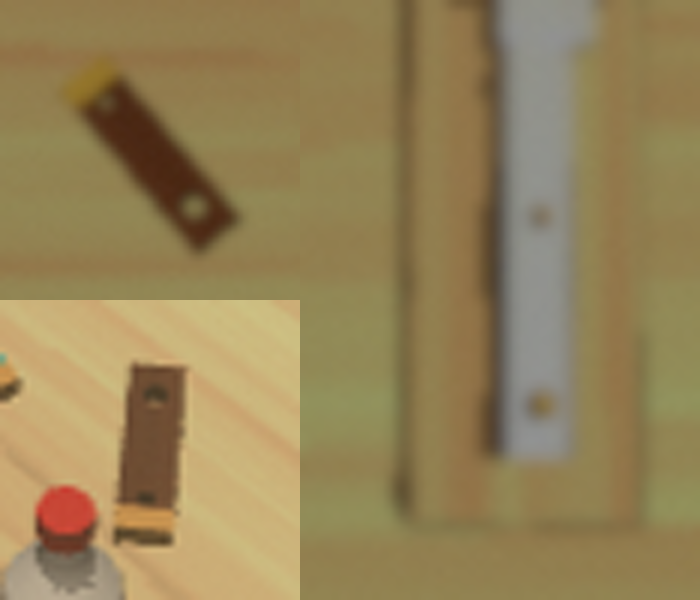

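```bash
cat >> h.py <<'E'
def wcent(im,u,v,r,f):
    u0,v0=int(round(u)),int(round(v)); p=im[v0-r:v0+r+1,u0-r:u0+r+1].astype(float); w=f(p)
    w=np.clip(w-np.percentile(w,50),0,None); w[w<.25*w.max()]=0; y,x=np.mgrid[v0-r:v0+r+1,u0-r:u0+r+1]
    return (w*x).sum()/w.sum(),(w*y).sum()/w.sum()
def tri(pt,ps):
    a,d=ray('top',*pt);b,e=ray('scene',*ps); d=d/np.linalg.norm(d);e=e/np.linalg.norm(e)
    s=np.linalg.lstsq(np.c_[d,-e],b-a,rcond=None)[0]; P,Q=a+s[0]*d,b+s[1]*e
    return (P+Q)/2,np.linalg.norm(P-Q)
E
python3 - <<'E'
from h import *
t=cv2.imread('pics/top0.png'); s=cv2.imread('pics/scene0.png')
hf=wcent(t,263.4,188.7,2,lambda p:p[:,:,0]); hr=wcent(t,278,206,3,lambda p:p[:,:,1])
br=lambda p:p[:,:,2]-p[:,:,0]
pf=wcent(t,379.6,206.7,3,br); pr=wcent(t,379.6,230.2,3,br)
for n,q,z in(('hf',hf,.006),('hr',hr,.006),('pf',pf,.056),('pr',pr,.056)):
    P=onplane('top',*q,z); print(n,np.round(q,2),P.round(4),'scene px',proj('scene',P).round(1))
A=[onplane('top',*q,z) for q,z in((hf,.006),(hr,.006),(pf,.056),(pr,.056))]
print(np.linalg.norm(A[0]-A[1]),np.linalg.norm(A[2]-A[3]))
# outlines (brown incl. brass; walnut body only)
for n,im,(x,y),sc in(('top',t,(271,198),1),('scene',s,(348,232),1)):
    h=cv2.cvtColor(im,cv2.COLOR_BGR2HSV)
    m=((im.max(2)<(115 if n=='top' else 130))&(h[:,:,1]>90)&(h[:,:,0]<25)).astype(np.uint8)
    k,l,st,c=cv2.connectedComponentsWithStats(m); i=l[y,x]; print(n,st[i],c[i])
    q=cv2.minAreaRect(np.argwhere(l==i)[:,::-1].astype(np.float32)); bx=cv2.boxPoints(q)
    print(q,[onplane(n,*b,.012 if n=='scene' else .006)[:2].round(4).tolist() for b in bx])
for n,u,v in(('hard',245,143),('resin',297,131)): print(n,onplane('top',u,v,.15))
print('jar',onplane('top',208,168,.08))
# scene crop of jig
R=s[150:210,225:325]; cv2.imwrite('pics/crop2.png',cv2.resize(R,None,fx=8,fy=8,interpolation=cv2.INTER_CUBIC))
E
```

```text
hf [262.66 188.21] [0.6253 0.1872 0.006 ] scene px [347.2 241.3]
hr [277.91 206.12] [0.5694 0.1402 0.006 ] scene px [348.7 223.2]
pf [381.41 206.64] [ 0.5606 -0.1699  0.056 ] scene px [287.8 163.9]
pr [380.01 230.05] [ 0.4914 -0.1638  0.056 ] scene px [303.6 156.1]
0.07299405892609291 0.06946416234585881
top [259 185  27  29 311] [272.07717042 198.9807074 ]
((272.0409851074219, 199.04917907714844), (31.625112533569336, 9.98687744140625), 50.194427490234375) [[0.6196, 0.2013], [0.6393, 0.1777], [0.5634, 0.1154], [0.544, 0.139]]
scene [343 218  10  23 200] [347.635 229.265]
((347.5, 229.0), (22.0, 9.0), 90.0) [[0.5709, 0.1158], [0.5498, 0.1357], [0.6145, 0.1967], [0.6345, 0.1778]]
hard [0.73219831 0.2190511  0.15      ]
resin [0.76495982 0.07606155 0.15      ]
jar [0.67647346 0.33767059 0.08      ]
```

View pics/crop2.png

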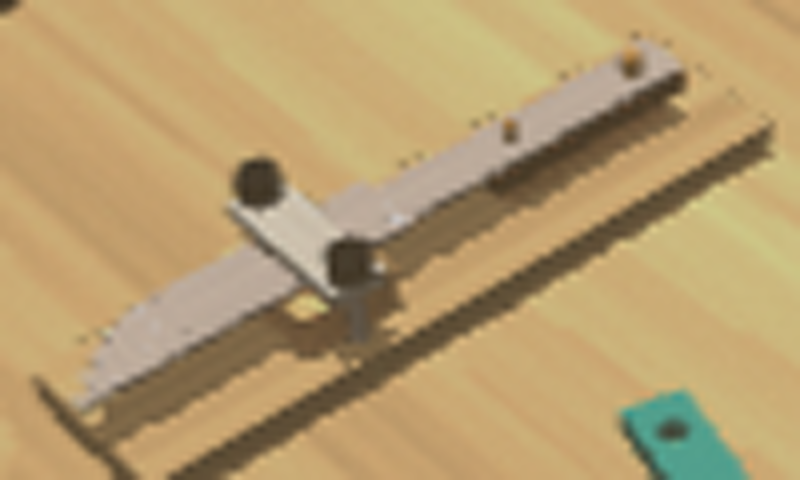

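Walnut confirmed: brass end away from the robot, at (262,184) in top. I'll refine the pin and tang axis and plan the first move.

```bash
cat >> h.py <<'E'
def plan(P,ang):
    """shift in tool axes and roll to put TCP at P with tool x at world angle ang (deg)"""
    s=bot.read_state(); R=s['tcp_rot']; d=R.T@(np.array(P)-s['position'])
    a=np.degrees(np.arctan2(R[1,0],R[0,0])); r=-(((ang-a)+180)%360-180)
    print('shift',d.round(4),'roll rad',round(np.radians(r),4),'pos',s['position'].round(4),'ang',round(a,2),'F',s['force'].round(2),'open',round(s['opening'],3),'t',s['time_s'])
E
python3 - <<'E'
from h import *
t=cv2.imread('pics/top0.png')
# tang outline: low saturation run per row
L=[]
for v in range(196,236):
    b=t[v,368:392].astype(float); sat=(b.max(1)-b.min(1))/b.max(1)
    w=np.clip(.5-sat,0,.25); 
    x=np.arange(368,392); L.append((v,(w*x).sum()/w.sum(),w.sum()/.25))
L=np.array(L); k=L[(L[:,2]>6)&(L[:,0]>202)]; print(L[::4].round(2))
c=np.polyfit(k[:,0],k[:,1],1); print('tang centre line u at v=206.6,230:',np.polyval(c,[206.6,230.05]))
br=lambda p:p[:,:,2]-p[:,:,0]
q=[wcent(t,379.6,206.7,2,br),wcent(t,379.6,230.2,2,br)]
A=[onplane('top',*x,.056) for x in q]
for x,P in zip(q,A): print(np.round(x,2),P.round(4))
d=A[0]-A[1]; print(np.linalg.norm(d),np.degrees(np.arctan2(d[1],d[0])))
T=[onplane('top',np.polyval(c,v),v,.046) for v in(203,234)]; d=T[0]-T[1]; print('tang',T,np.degrees(np.arctan2(d[1],d[0])))
print(tri(q[0],(288.4,164.8)),tri(q[1],(303.5,156)))
plan([.5965,.163,.20],219.8)
E
```

```text
[[196.   379.96  11.93]
 [200.   379.86  11.93]
 [204.   379.84  11.91]
 [208.   379.79  11.96]
 [212.   379.76  11.94]
 [216.   379.78  11.9 ]
 [220.   379.77  11.68]
 [224.   379.62  11.67]
 [228.   379.56  11.61]
 [232.   379.69  11.87]]
tang centre line u at v=206.6,230: [379.81151341 379.61954805]
[379.99 206.39] [ 0.5614 -0.1656  0.056 ]
[380.01 230.06] [ 0.4914 -0.1638  0.056 ]
0.0700604937149294 -1.4761448411321836
tang [array([ 0.57239759, -0.16733472,  0.046     ]), array([ 0.4799031 , -0.16409685,  0.046     ])] -2.0048786706715482
(array([ 0.56143902, -0.16580058,  0.05465761]), np.float64(0.000231327502026956)) (array([ 0.49149913, -0.1639062 ,  0.05639573]), np.float64(0.00038973934004316117))
shift [-0.4842 -0.2396  0.039 ] roll rad -1.0994 pos [0.2458 0.574  0.2387] ang 156.81 F [-0.5   1.51 -0.43] open 1.002 t 0.1
```

Request:
{"method": "move_arm", "body": {"series": [[-0.05,-0.025,0.005,-0.15,0.06],[-0.1,-0.05,0.01,-0.3,0.06],[-0.15,-0.075,0.015,-0.45,0.06],[-0.2,-0.1,0.02,-0.6,0.06],[-0.25,-0.125,0.02,-0.75,0.06]]}}

```text
time_s: 0.72
position: [0.4268, 0.3589, 0.2181]
tcp_rot: [[-0.939, -0.343, -0.002], [-0.343, 0.939, -0.002], [0.003, -0.001, -1.0]]
force: [0.3, 1.0, -0.1]
opening: 0.695
```

```bash
python3 -c "
from h import *
plan([.5965,.163,.20],219.8)"
```

```text
shift [-0.0922 -0.2422  0.0181] roll rad -0.3444 pos [0.4268 0.3589 0.2181] ang -159.93 F [ 0.33  0.98 -0.15] open 0.695 t 0.725
```

Request:
{"method": "move_arm", "body": {"series": [[-0.018,-0.048,0.01,-0.1,0.06],[-0.037,-0.097,0.03,-0.2,0.06],[-0.055,-0.145,0.05,-0.3,0.06],[-0.074,-0.194,0.07,-0.345,0.06],[-0.0922,-0.2422,0.098,-0.345,0.06]]}}

```text
time_s: 1.35
position: [0.5978, 0.1614, 0.1196]
tcp_rot: [[-0.768, -0.641, -0.001], [-0.641, 0.768, -0.002], [0.002, -0.001, -1.0]]
force: [-0.3, 0.0, -0.2]
opening: 0.689
```

```bash
python3 -c "
from h import *
plan([.5965,.163,.021],219.8)
im=snap('scene','s1');t=snap('top','t1')
a=cv2.resize(im[150:270,290:410],None,fx=4,fy=4,interpolation=3);b=cv2.resize(t[150:230,230:310],(480,480)[:2],interpolation=3)[:,:300]
cv2.imwrite('pics/c3.png',np.hstack([a,b]))"
```

```text
shift [-0.0003  0.0021  0.0986] roll rad 0.0006 pos [0.5978 0.1614 0.1196] ang -140.16 F [-0.25  0.05 -0.15] open 0.689 t 1.35
```

View pics/c3.png

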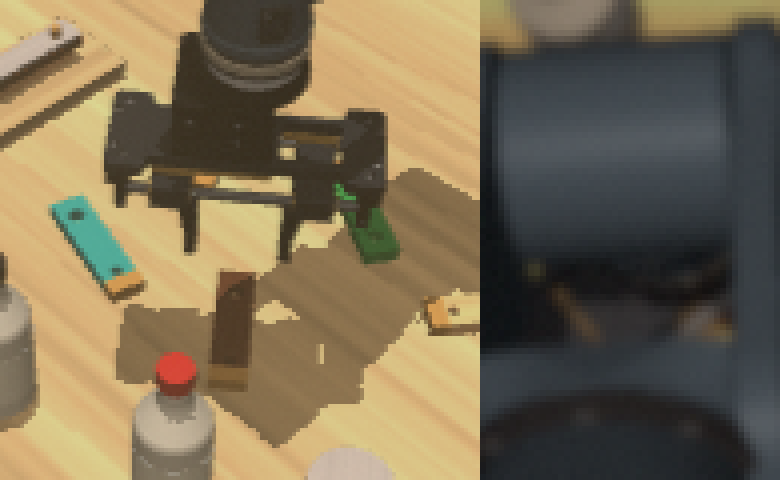

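The scene crop shows the jaws centred above the walnut, straddling its width (walnut at crop (232,325)). The top view is blocked by the arm. I'll descend.

Request:
{"method": "move_arm", "body": {"series": [[0,0.002,0.045,0,0.06],[0,0.002,0.08,0,0.06],[0,0.002,0.0985,0,0.06],[0,0.002,0.0985,0,0.06]]}}

```text
time_s: 1.95
position: [0.5967, 0.1599, 0.0187]
tcp_rot: [[-0.771, -0.637, -0.004], [-0.637, 0.771, -0.004], [0.006, -0.0, -1.0]]
force: [-0.4, 0.2, 0.2]
opening: 0.688
```

```bash
python3 -c "
from h import *
plan([.5965,.163,.021],219.8)
im=snap('scene','s2')
cv2.imwrite('pics/c4.png',cv2.resize(im[180:270,290:400],None,fx=6,fy=6,interpolation=3))"
```

```text
shift [-0.0018  0.0025 -0.0023] roll rad -0.0043 pos [0.5967 0.1599 0.0187] ang -140.44 F [-0.44  0.23  0.2 ] open 0.688 t 1.95
```

View pics/c4.png

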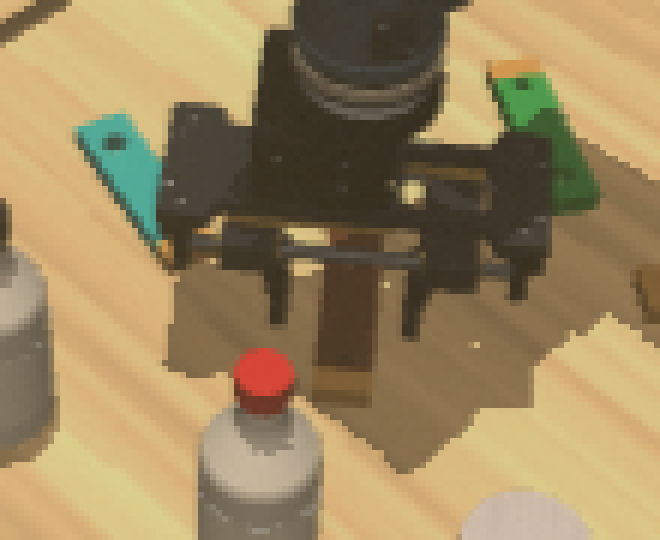

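The jaws straddle the walnut with clearance on both sides, so I'll close and lift a little.

Request:
{"method": "move_arm", "body": {"series": [[0,0.002,-0.001,0,0.04],[0,0.002,-0.001,0,0.02],[0,0.002,-0.001,0,0.02],[0,0.002,-0.001,0,0.02],[0,0.002,-0.001,0,0.02]]}}

```text
time_s: 2.62
position: [0.5957, 0.1615, 0.0199]
tcp_rot: [[-0.771, -0.637, -0.004], [-0.637, 0.771, -0.004], [0.005, -0.0, -1.0]]
force: [-1.2, 1.8, 0.7]
opening: 0.343
```

Request:
{"method": "move_arm", "body": {"series": [[0,0,-0.02,0,0.02],[0,0,-0.05,0,0.02],[0,0,-0.08,0,0.02],[0,0,-0.1,0,0.02],[0,0,-0.1,0,0.02]]}}

```text
time_s: 3.25
position: [0.5977, 0.162, 0.1228]
tcp_rot: [[-0.771, -0.637, 0.002], [-0.637, 0.771, -0.003], [0.001, -0.004, -1.0]]
force: [-0.4, 0.0, -1.2]
opening: 0.341
```

```bash
python3 -c "
from h import *
print(bot.read_state())
plan([.5264,-.1648,.14],178.3)"
```

```text
{'time_s': 3.25, 'joint_positions': array([   4.93282206,   38.12190212,   88.56810366,   -0.23963883,
         53.22018972, -124.48291709]), 'qvel': array([-0.04858795,  2.30619958,  1.76520986,  0.02280641, -0.76785146,
        0.06048521]), 'tau': array([ 1.07226020e-01, -4.70203865e+01, -1.39086986e+01, -6.60210871e-02,
        1.35657499e-01,  5.15322845e-04]), 'position': array([0.59765204, 0.16202449, 0.12278956]), 'tcp_rot': array([[-7.70968958e-01, -6.36870026e-01,  1.85380038e-03],
       [-6.36872431e-01,  7.70962548e-01, -3.20237815e-03],
       [ 6.10287993e-04, -3.64956850e-03, -9.99993154e-01]]), 'force': array([-0.3604815 ,  0.02076713, -1.22238984]), 'moment': array([0.055626  , 0.04531873, 0.04418865]), 'opening': 0.3408357215528928}
shift [ 0.2631 -0.2067 -0.0163] roll rad 0.7201 pos [0.5977 0.162  0.1228] ang -140.44 F [-0.36  0.02 -1.22] open 0.341 t 3.25
```

Request:
{"method": "move_arm", "body": {"series": [[0.044,-0.034,-0.01,0.12,0.02],[0.088,-0.069,-0.016,0.27,0.02],[0.132,-0.103,-0.016,0.42,0.02],[0.175,-0.138,-0.016,0.57,0.02],[0.219,-0.172,-0.016,0.72,0.02]]}}

```text
time_s: 3.88
position: [0.5374, -0.1116, 0.1391]
tcp_rot: [[-0.999, 0.034, 0.001], [0.034, 0.999, -0.003], [-0.001, -0.003, -1.0]]
force: [0.1, -0.2, -0.1]
opening: 0.342
```

```bash
python3 -c "
from h import *
plan([.5264,-.1648,.12],178.3)"
```

```text
shift [ 0.0092 -0.0535  0.0192] roll rad -0.0048 pos [ 0.5374 -0.1116  0.1391] ang 178.02 F [ 0.14 -0.2  -0.13] open 0.342 t 3.875
```

Request:
{"method": "move_arm", "body": {"series": [[0.005,-0.027,0.01,-0.005,0.02],[0.009,-0.0535,0.019,-0.005,0.02],[0.009,-0.0535,0.019,-0.005,0.02],[0.009,-0.0535,0.019,-0.005,0.02]]}}

```text
time_s: 4.38
position: [0.5262, -0.1641, 0.1199]
tcp_rot: [[-1.0, 0.03, 0.0], [0.03, 1.0, -0.002], [-0.0, -0.002, -1.0]]
force: [0.8, -0.9, -0.9]
opening: 0.34
```

```bash
python3 -c "
from h import *
plan([.5264,-.1648,.12],178.3)
im=snap('scene','s5');t=snap('top','t5')
a=cv2.resize(im[100:200,230:340],None,fx=4,fy=4,interpolation=3);b=cv2.resize(t[170:270,340:430],None,fx=4,fy=4,interpolation=3)
cv2.imwrite('pics/c5.png',np.hstack([a,b]))"
```

```text
shift [-0.0002 -0.0007 -0.0001] roll rad -0.0001 pos [ 0.5262 -0.1641  0.1199] ang 178.3 F [ 0.75 -0.91 -0.88] open 0.34 t 4.375
```

View pics/c5.png

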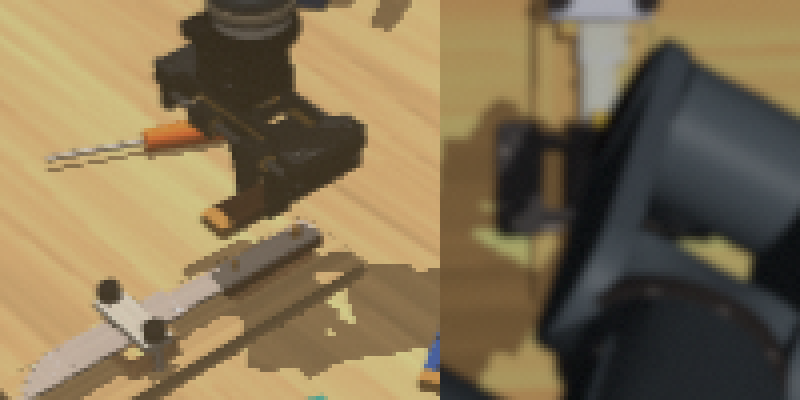

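The scene crop shows the scale held level, with its brass end at crop (217,215) pointing to the blade. Now I'll measure its brass strip against expectation.

Run:
```python
from h import *
im=cv2.imread('pics/s5.png'); h=cv2.cvtColor(im,cv2.COLOR_BGR2HSV)
x0,y0=276,144; sub=h[y0:162,x0:302]
print('V');print(sub[:,:,2]); print('S');print(sub[:,:,1])
s=bot.read_state(); c=s['position']; f=-s['tcp_rot'][:,0]; l=-s['tcp_rot'][:,1]
for off in(0,.0015,.003):
  print(off,[proj('scene',c+f*(a+off)+np.array([0,0,z])+l*w).round(1).tolist() for a,w,z in((.055,.015,-.0075),(.055,-.015,-.0075),(.041,-.015,-.0075),(.041,.015,-.0075),(.055,.015,-.0195),(.055,-.015,-.0195))])
```

```text
V
[[206 205 206 208 207 206 206 206 207 207 206 206 185  60  61  61  60  60
   67  78  60  59  59  60  63  64]
 [207 206 206 206 206 207 207 206 207 207 206 208 185  61  60  60  61  61
   71  89  60  60  57  60  60  60]
 [207 206 206 206 206 205 207 206 206 207 207 207 187  76  62  61  61  69
   76  74  61  60  59  59  59  60]
 [206 207 206 206 207 207 208 207 207 206 207 207 187  76  63  69  76  78
   77  74  62  59  59  59  59  59]
 [207 207 207 206 207 206 207 207 206 205 207 203 185  90  77  78  76  77
   77  73  62  59  60  60  59  61]
 [207 207 207 209 206 207 206 207 206 204 190 123  77  78  79  76  77  78
   76  73  62  61  59  60  61  59]
 [207 208 208 208 207 206 206 205 190 124  78  77  78  77  77  76  77  78
   77  76  63  61  61  59  59  61]
 [207 207 206 207 207 206 195 139  82  78  77  77  77  76  77  76  77  78
   79  77  67  61  59  61  59  66]
 [207 209 207 207 206 202 198 193 165 105  74  74  76  78  77  78  79  77
   72  70  62  60  60  61  65  86]
 [207 207 207 206 201 197 196 196 197 184 100  73  75  78  79  79  78  71
   67  69  65  60  66  86 145 205]
 [207 20
[... 2435 characters left out ...]
133 125 111  96  90  92  95 100
  103 103 104 102  93  84  51  56]
 [ 99 100  99  99  98  97  98 100 106 121 121 104  95  94  90  90  90  95
   98 105 106  84  54  53  53  55]
 [102  98  99  99  99  98  97  97  99  97  97  96  97 112 113 113 104  91
   97  76  53  51  53  54  53  55]
 [105 102  99  99  99  99  97  97  96  98 101 114 113 113 113 111 105  84
   76  51  54  51  52  55  57  55]]
0 [[280.1, 152.4], [285.5, 156.6], [288.8, 154.9], [283.4, 150.7], [280.4, 155.1], [285.8, 159.4]]
0.0015 [[279.8, 152.6], [285.2, 156.8], [288.5, 155.1], [283.0, 150.9], [280.0, 155.3], [285.4, 159.6]]
0.003 [[279.4, 152.8], [284.8, 157.0], [288.1, 155.3], [282.7, 151.1], [279.7, 155.5], [285.1, 159.8]]
```

Brass centroid is about (283.9,153.9), so the scale sits about 1.8 mm ahead of the TCP, in line with the grasp estimate of 1.5 mm. I'll move back 1.8 mm and go down to just above the pins.

Request:
{"method": "move_arm", "body": {"series": [[0.0015,-0.0007,0.01,0,0.02],[0.0015,-0.0007,0.025,0,0.02],[0.0015,-0.0007,0.039,0,0.02],[0.0015,-0.0007,0.039,0,0.02]]}}

```text
time_s: 4.97
position: [0.5241, -0.1638, 0.0795]
tcp_rot: [[-1.0, 0.028, -0.002], [0.028, 1.0, -0.001], [0.002, -0.001, -1.0]]
force: [-0.4, -0.3, -1.4]
opening: 0.34
```

```bash
python3 -c "
from h import *
plan([.5246,-.1647,.0735],178.3)
im=snap('scene','s6')
cv2.imwrite('pics/c6.png',cv2.resize(im[120:190,260:340],None,fx=8,fy=8,interpolation=3))"
```

```text
shift [-0.0006 -0.0009  0.006 ] roll rad 0.0014 pos [ 0.5241 -0.1638  0.0795] ang 178.38 F [-0.39 -0.33 -1.4 ] open 0.34 t 4.975
```

View pics/c6.png

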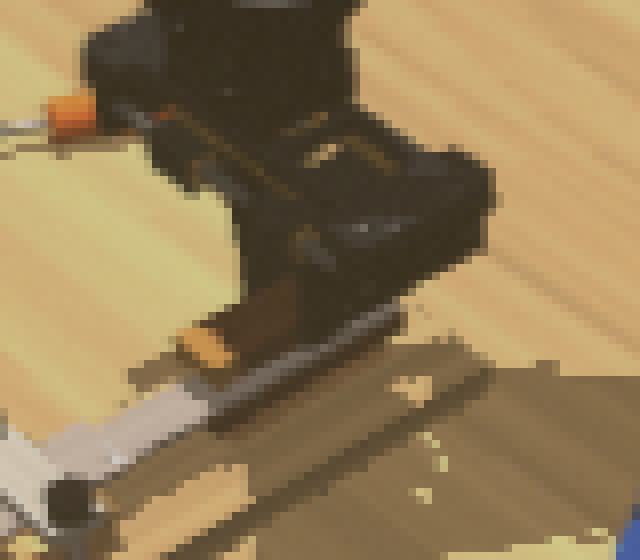

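Request:
{"method": "move_arm", "body": {"series": [[-0.0006,-0.0015,0.0,0,0.02],[-0.0006,-0.0015,0.003,0,0.02],[-0.0006,-0.0015,0.005,0,0.02],[-0.0006,-0.0015,0.005,0,0.02]]}}

```text
time_s: 5.52
position: [0.5251, -0.1656, 0.0752]
tcp_rot: [[-1.0, 0.028, -0.001], [0.028, 1.0, -0.001], [0.001, -0.001, -1.0]]
force: [0.1, 0.9, -1.4]
opening: 0.341
```

```bash
python3 -c "
from h import *
plan([.5246,-.1647,.0655],178.3)"
```

```text
shift [0.0005 0.0009 0.0097] roll rad 0.0013 pos [ 0.5251 -0.1656  0.0752] ang 178.38 F [ 0.07  0.91 -1.4 ] open 0.341 t 5.525
```

Request:
{"method": "move_arm", "body": {"series": [[0.0004,0.0007,0.0,0,0.02],[0.0004,0.0007,0.0015,0,0.02],[0.0004,0.0007,0.003,0,0.02],[0.0004,0.0007,0.003,0,0.02]]}}

```text
time_s: 6.02
position: [0.5246, -0.1649, 0.072]
tcp_rot: [[-1.0, 0.028, -0.001], [0.028, 1.0, -0.001], [0.001, -0.001, -1.0]]
force: [0.2, 1.2, -1.3]
opening: 0.346
```

```bash
python3 -c "
from h import *
plan([.5246,-.1647,.0655],178.3);print(bot.read_state()['moment'])"
```

```text
shift [-0.      0.0002  0.0065] roll rad 0.0014 pos [ 0.5246 -0.1649  0.072 ] ang 178.38 F [ 0.24  1.23 -1.27] open 0.346 t 6.025
[ 0.02216343  0.01819685 -0.05620638]
```

About 3.5 mm past the pin tops with no contact force, so I'll continue down.

Request:
{"method": "move_arm", "body": {"series": [[0,0,0.0015,0,0.02],[0,0,0.003,0,0.02],[0,0,0.0045,0,0.02],[0,0,0.0045,0,0.02]]}}

```text
time_s: 6.52
position: [0.5245, -0.1648, 0.0673]
tcp_rot: [[-1.0, 0.028, -0.002], [0.028, 1.0, -0.001], [0.002, -0.001, -1.0]]
force: [-0.1, 0.5, -1.1]
opening: 0.343
```

```bash
python3 -c "
from h import *
plan([.5246,-.1647,.0655],178.3);print(bot.read_state()['moment'])"
```

```text
shift [-0.0001  0.0001  0.0018] roll rad 0.0013 pos [ 0.5245 -0.1648  0.0673] ang 178.38 F [-0.12  0.53 -1.15] open 0.343 t 6.525
[ 0.05634729 -0.02225403 -0.00046781]
```

Request:
{"method": "move_arm", "body": {"series": [[0,0,0.001,0,0.02],[0,0,0.002,0,0.02],[0,0,0.002,0,0.02]]}}

```text
time_s: 6.9
position: [0.5245, -0.1649, 0.0659]
tcp_rot: [[-1.0, 0.028, -0.002], [0.028, 1.0, -0.001], [0.002, -0.001, -1.0]]
force: [-0.7, -0.9, 4.5]
opening: 0.342
```

```bash
python3 -c "
from h import *
plan([.5246,-.1647,.0655],178.3);print(bot.read_state()['moment'])"
```

```text
shift [-0.0001  0.0002  0.0004] roll rad 0.0014 pos [ 0.5245 -0.1649  0.0659] ang 178.38 F [-0.68 -0.9   4.46] open 0.342 t 6.9
[ 0.18261339  0.20412849 -0.0066319 ]
```

Request:
{"method": "move_arm", "body": {"series": [[0,0,0.001,0,0.02],[0,0,0.0013,0,0.02],[0,0,0.0013,0,0.02]]}}

```text
time_s: 7.28
position: [0.5246, -0.1649, 0.0659]
tcp_rot: [[-1.0, 0.028, -0.001], [0.028, 1.0, -0.001], [0.001, -0.001, -1.0]]
force: [-2.2, 1.4, 10.4]
opening: 0.345
```

```bash
python3 -c "
from h import *
plan([.5246,-.1647,.0655],178.3);print(bot.read_state()['moment'])"
```

```text
shift [-0.      0.0002  0.0004] roll rad 0.0015 pos [ 0.5246 -0.1649  0.0659] ang 178.38 F [-2.21  1.42 10.44] open 0.345 t 7.275
[ 0.22857077  0.38425745 -0.03552628]
```

```bash
python3 -c "
from h import *
im=snap('scene','s7')
cv2.imwrite('pics/c7.png',cv2.resize(im[120:190,250:340],None,fx=8,fy=8,interpolation=3))
for i in range(8): optics.capture('scene'); 
s=bot.read_state();print(s['force'],s['position'],s['time_s'])
h=.058; c=s['position'];f=-s['tcp_rot'][:,0]; l=-s['tcp_rot'][:,1]
for off in(.0018,):
  print(np.array([proj('scene',np.r_[(c+f*(a+off)+l*w)[:2],.058]) for a,w in((.055,.015),(.055,-.015),(.041,-.015),(.041,.015))]).mean(0))
hs=cv2.cvtColor(im,cv2.COLOR_BGR2HSV)
m=((hs[:,:,2]>150)&(hs[:,:,1]>135))[155:175,270:300]; print(np.argwhere(m).mean(0)[::-1]+[270,155],m.sum())
"
```

```text
[-2.15839667  0.64230423 10.33925927] [ 0.52454471 -0.16487704  0.0658418 ] 7.725
[285.40383165 165.66591947]
[284.95454545 165.59090909] 22
```

View pics/c7.png

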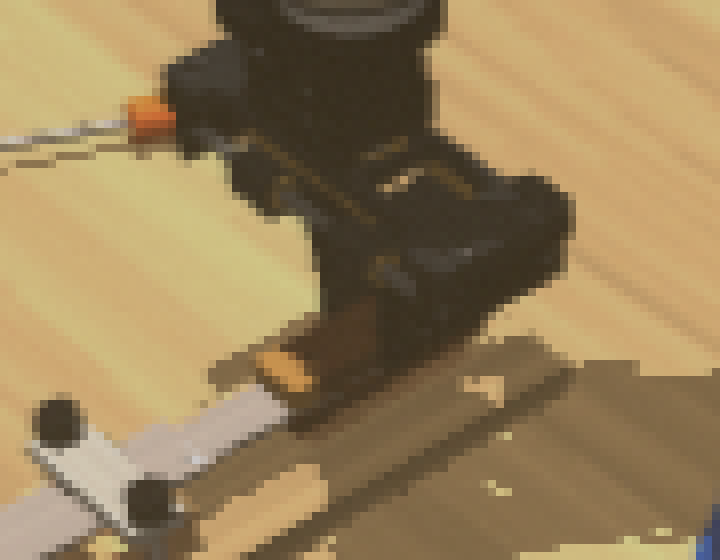

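The picture shows the scale down on the tang, brass end at crop (285,370), towards the clamp. The brass centroid is within 0.5 px of the flush prediction, and the push is steady at 10.3 N. Handing in.

```bash
python3 -c "
from rig import hand_in; print(hand_in())"
```

```text
the job is handed in; nothing more can be done
None
```

I gripped the walnut scale across its width, lifted it and turned it so its brass end faces the blade. I then lowered it over both pins and handed in with the push still on. `hand_in` gave no verdict.

**Last checks:**
- **Height:** contact came at a TCP height of 65.9 mm. The underside was 19.9 mm below the TCP when I gripped it on the bench, so it now sits at 46.0 mm, the tang's height.
- **Insertion:** no noticeable force on the way down the pins until the scale touched the tang.
- **Push:** steady at about 10.3 N on the gauge over 0.45 s. That is about 11 N of actual push, because the gauge read about -1 N before contact.
- **Position:** the brass strip was within 0.5 pixel of where a flush scale should show it in the last scene picture.
- **Other objects:** I saw nothing touched or moved in the crops I viewed, but I did not measure each object's position.

**One unexplained reading:** there was a moment of about 0.4 N m under the push. It suggests the push bears more on the rear end. The measured tool tilt is under 0.2°, which over the scale's length is less than 0.4 mm of lift, well within the 1.6 mm allowed.

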